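# Arm the guarded supply switch

## Robot

A 6-joint arm with a two-finger parallel gripper is mounted at the origin on a cart in front of the work surface, level with it; the furniture and walls round the work are solid. World frame = base frame: x ahead of the robot, y to its left, z up, the work surface at z = 0. Lengths are in m, angles in rad, forces in N, time in s.
With the tool pointing down it reaches from about 0.3 to 0.775 m from the base axis. Payload 14.6 kg.
Tool frame: the origin (TCP) lies at the very end of the fingers, on their centre line; the grasp point (between the pads) lies 19 mm behind it; z points along the fingers, y is the line along which they close (so a half turn about z gives the same grasp; the last joint's range is limited). The gripper opens to 85 mm and grips with 20 to 120 N. Pads are 22 mm wide; open, the fingers measure 114 mm over their backs; the gripper's body (76 mm by 85 mm) begins 54 mm behind the grasp point. The pads swing forward as they close: fully open they stand 13 mm farther back than shut.
Start: joints at [-1.305, 0.3, 1.521, -0, 1.321, -0.067], TCP at [0.18, -0.52, 0.231] pointing down, gripper open.
Joint ranges: [-3.03, 3.03], [-0.79, 2.21], [0.23, 2.52], [-1.04, 4.18], [0, 3.07], [-2.55, 2.55]. Speed limits (rad/s): [2.22, 2.22, 2.57, 3.14, 3.14, 3.14].

## Interface

Orientations are given as a rotation vector (axis times angle).
In Python, from rig import env gives the robot as it stands.
- The arm moves only by the tool drive_tool, never from a script. Its argument "series" is a list of rows, each a list of 7 numbers: the shift along the tool's x, y, z in m, then the turn, a rotation vector about the tool's x, y, z in degrees, then the finger opening in m, from 0 to 0.0854. In form: [[x, y, z, rx, ry, rz, gripper], ...]. A call has exactly 10 rows; each row shifts and turns the commanded pose from where the row before left it, along the tool's axes as they then stand; what a row does not reach is not made up. A row lasts 1/8 s, in which the tool goes at most 62.5 mm and 10.7 degrees, less where a joint would pass 70% of its speed; a pose out of reach is approached as far as the arm can. A call is refused whole if a number of a shift passes 0.0625 or a number of a turn 10.7, either way. A call with a gripper value outside its range is refused whole. The fingers move at their own pace and stop on an object; "force" is the grip in N (left out, the last holds). Time passes only in rows, so rows that do not move let the fingers close, or fill a call up. It gives the time, the measured TCP pose, the force, the opening and the grip force at its end, in the units of the state.
- env.read_state(): the state, without advancing time (a new reading comes with each control period).
- env.capture(name): name is "side" or "top" or "wrist"; returns a dict with "frame" (480x640x3 uint8, red, green, blue), "fx", "fy", "cx", "cy" (pixels), "pose" (4x4, takes a point from camera to world coordinates); the wrist camera has in their place "T_tool_cam" (4x4, takes a point from camera to tool coordinates, whose origin is the TCP and whose axes are the flange's). Camera axes: x right, y down, z forward; pixel columns grow to the right and rows downward; lengths in m; the calibration is good to about 2 mm. A picture is of the moment at which its call begins: read the wrist's pose just before it. There is no depth.
- env.hand_in(): hands the job in; it is judged then, once.
The state is a dict: "clock": time; "qpos": joint angles; "dq": joint speeds; "joint_efforts": joint torques, N m; "eef_pos": TCP position; "orientation": TCP orientation; "contact_force": force on the tool from outside, world axes, zero at the start; "wrist_torque": the same for the moment, N m; "width": finger opening in m; "grasp_force": force on a finger pad.
Only numpy, scipy, OpenCV 4.12 (cv2) and the standard library are available. Lean on these libraries where they do the work, as an engineer would, in place of code of your own. Each camera call takes 0.05 s, during which the arm holds its last target. There are 200 camera calls.

## Task

Switch on the grey supply box: with a finger under the front lip, swing its hinged steel guard up and keep it propped on the finger while you push the toggle beneath it right over to the back, then draw the finger out and let the guard drop fully shut. Nothing is to be picked up, and the jar, bottle and other things standing around the box stay where they are.

Things in the scene. Friction and masses are not known exactly. Their poses are not given: they have to be found in the camera images.
- switch_box: Grey supply switch box, fixed, 83x110x60 mm tall. Origin on the worktop; axes x front to back, y left, z up; the front faces roughly to the robot's left (+y of the world). Front face x = -38, back x = +45, flat deck z = 60 mm. Two hinge lugs at x = +15, y = +-38, up to z = 75; behind them two terminals and a lamp, 14 mm tall.
- guard (a joint): Angle of the guard, rad: 0 shut, grows as its front is lifted, stop at 0.9. Dark steel cap over the toggle, 64 mm wide, hinged at the back on two side arms, about 70 g, no spring: falls shut by itself from any angle once nothing props it. Side cheeks at y = +-30, 58 mm apart inside, x = -33 to +8, reach down to z = 87 mm when shut.
- guard_lip (a point): Middle of the lip's front edge, underside; shut: x = -56, z = 76 mm in box axes, 71 mm from the hinge line. Shut, the guard's roof (underside z = 98) runs forward to x = -33, a front wall drops to z = 76, and from its foot the lip, 3 mm thick (5 mm bead at its end), runs on level to x = -57: it overhangs the box's front face by 19 mm, free beneath.
- guard_hinge (a point): Middle of the guard's hinge line: x = +15, y = 0, z = 68 mm in box axes; the line runs along the box's y.
- toggle (a joint): Angle of the toggle under the guard, rad: 0 off (leans 20 degrees to the front, towards the lip), 0.70 on (leans 20 degrees to the back). Stiff: stays where it is left, about 2 N at the tip moves it; on means pushed right over to its stop.
- toggle_tip (a point): Centre of the round knob, 9 mm across, at the toggle's end: a 6 mm thick steel bat pivoted at x = -11, y = 0, z = 60 mm in box axes, 30 mm from this point. Off: tip at x = -21, z = 88 mm; on: x = -1, z = 88 mm.
- jar: bystander: small sample jar with a snap lid, 38 mm across, 48 mm tall; origin at the centre of its underside; loose, to be left standing where it is
- dropper: bystander: amber dropper bottle with a black cap, 34 mm across, 74 mm tall; origin at the centre of its underside; loose, to be left standing where it is
- objective: bystander: microscope objective standing on end, 26 mm across, 41 mm tall; origin at the centre of its underside; loose, to be left standing where it is
- specimen_a: bystander: resin-mounted specimen, a disc 30 mm across, 15 mm tall; origin at the centre of its underside; loose, to be left standing where it is
- specimen_b: bystander: resin-mounted specimen, a disc 30 mm across, 19 mm tall; origin at the centre of its underside; loose, to be left standing where it is
- hex_block: bystander: hexagonal hardness reference block, 52x59 mm, 12 mm tall; origin at the centre of its underside; loose, to be left standing where it is
There are look-alikes about, which are no part of the job. Of the things that look like the switch_box, take the one that is farthest from the robot's base at the start.

How it is judged:
On the way, in this order (a step that is already met when the one before it is completed fails the run):
1. the guard is lifted while the toggle is still off (value of joint guard above 0.35 rad and value of joint toggle below 0.2 rad), for 0.1 s.
2. the toggle is pushed on while the guard is still propped up (value of joint guard above 0.2 rad and value of joint toggle above 0.55 rad), for 0.1 s.
At the end, for the whole second after the job is handed in: The guard is shut (within 0.04 rad), the toggle beneath it is on (above 0.55 rad, its stop is at 0.70), and every bystander is within 20 mm of where it stood (value of joint guard below 0.04 rad and value of joint toggle above 0.55 rad and distance of each of jar, dropper, objective, specimen_a, specimen_b, hex_block from where it was at the start of the episode below 0.02 m); the robot touches nothing.
It fails at once if a bystander was shifted more than 20 mm, lifted or carried (distance of any of jar, dropper, objective, specimen_a, specimen_b, hex_block from where it was at the start of the episode above 0.02 m).
It fails at once if a bystander was tipped over (angle between any of jar, dropper, objective, specimen_a, specimen_b, hex_block's own z axis and vertical above 0.4 rad).
It also fails if it takes over 40 s, if anything falls off the work surface, if the arm or the gripper's body presses on something with over 40 N, if the wrist force passes 120 N, or if a joint passes its speed limit or range.

## Working session

There is one attempt and no reset: what is moved stays moved. The work goes in short steps, Python scripts to look and compute and a tool call to move; the robot and the scene stay as the last step left them, time stands still between calls to the robot, and variables do not carry over. Pictures are saved under pics/ and viewed, at most 10 in all, crops included, and the job is handed in when it is done.

Besides the shell and the picture viewer there is one more tool, called after "Emit:" as name(argument=value, ...) on one line, values as JSON. drive_tool: Moves the arm, as the interface text tells. Its arguments: {"type":"object","properties":{"series":{"type":"array","items":{"type":"array","items":{"type":"number"}}},"force":{"type":"number"}},"required":["series"]}

```bash
mkdir -p pics
python3 - <<'E'
from rig import env
import cv2,numpy as np,pickle
s=env.read_state();print(s)
d={}
for n in("top","side"):
    c=env.capture(n);d[n]=c
    cv2.imwrite(f"pics/{n}0.png",c["frame"][:,:,::-1]);print(n,c["fx"],c["fy"],c["cx"],c["cy"],c["pose"].round(4).tolist())
pickle.dump(d,open("cap0.pkl","wb"))
E
```

```text
{'clock': 0.0, 'qpos': array([-1.30456427e+00,  3.00480174e-01,  1.52155324e+00, -7.51264631e-06,
        1.32071406e+00, -6.66275579e-02]), 'dq': array([-0.00171183, -0.00016341,  0.00054684, -0.0007272 ,  0.00027044,
       -0.00021692]), 'joint_efforts': array([ 3.02829714e-03, -5.43501878e+01, -3.61790800e+01,  3.41358498e-05,
        4.00705831e-03, -4.83633016e-05]), 'eef_pos': array([ 0.17963254, -0.51959972,  0.23072812]), 'orientation': array([-3.09705072e+00, -5.20256895e-01,  1.92044101e-04]), 'contact_force': array([-0.24794246,  0.84717811,  0.32546467]), 'wrist_torque': array([-0.01576235, -0.00824773,  0.04178135]), 'grasp_force': 0.0, 'width': 0.08552678474719695}
top 508.5674582084514 508.5674582084514 316.8912798547854 245.61302066020025 [[-0.1064, -0.9733, 0.2032, 0.3146], [-0.9943, 0.1042, -0.0215, 0.291], [-0.0003, -0.2043, -0.9789, 0.9133], [0.0, 0.0, 0.0, 1.0]]
side 443.97143502788623 443.97143502788623 314.5646349770193 242.8711038489285 [[-0.9977, 0.0109, -0.0666, 0.5442], [0.064, 0.4653, -0.8828, 1.0511], [0.0213, -0.8851, -0.4649, 0.4727], [0.0, 0.0, 0.0, 1.0]]
```

View pics/top0.png

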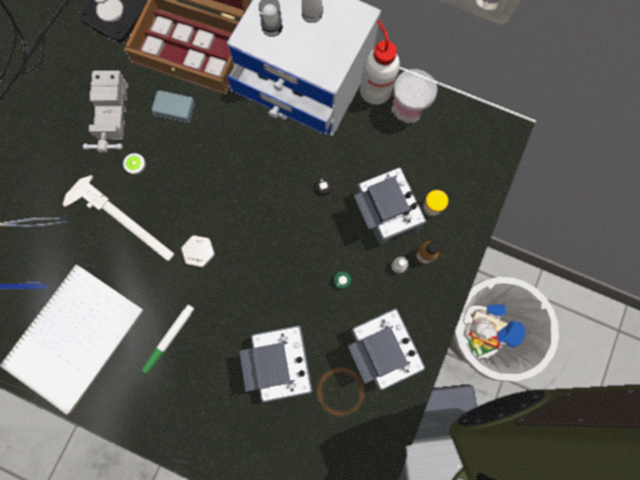

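View pics/side0.png

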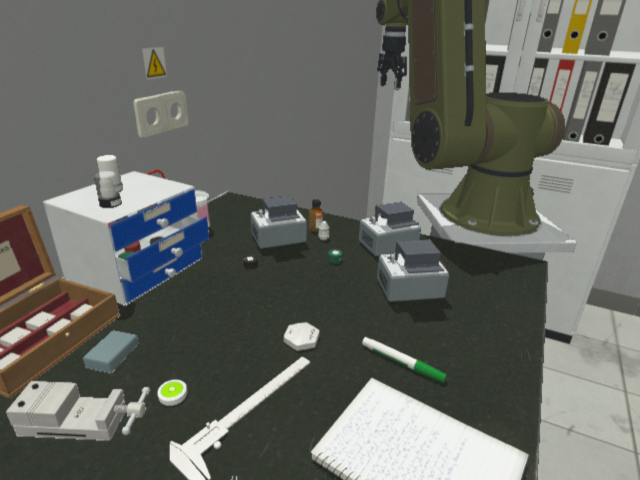

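Top view: three look-alike boxes at top pixels (390,205), (275,365) and (387,348). The robot base is at the bottom of the picture, outside the frame. (390,205) lies farthest up, which is +x, so it should be the farthest. In the side view it is at (279,222). I'll check the distances and confirm it in a crop.

```bash
cat > h.py <<'E'
import numpy as np,cv2,pickle
def ray(c,u,v):
    P=c["pose"];d=P[:3,:3]@np.array([(u-c["cx"])/c["fx"],(v-c["cy"])/c["fy"],1]);return P[:3,3],d
def onz(c,u,v,z):
    o,d=ray(c,u,v);return o+d*(z-o[2])/d[2]
def proj(c,p):
    P=c["pose"];q=P[:3,:3].T@(np.asarray(p)-P[:3,3]);return np.array([c["cx"]+c["fx"]*q[0]/q[2],c["cy"]+c["fy"]*q[1]/q[2]])
E
python3 - <<'E'
from h import *
d=pickle.load(open("cap0.pkl","rb"));t,s=d["top"],d["side"]
for u,v in((390,205),(275,365),(387,348)):
    p=onz(t,u,v,.08);print(p.round(3),np.hypot(*p[:2]).round(3))
for n,u,v,z in(("jar",437,201,.048),("dropper",428,250,.074),("obj",400,265,.041),("s1",323,187,.015),("green",342,280,.017),("hex",197,250,.012)):
    print(n,onz(t,u,v,z).round(3))
a=t["frame"][160:250,345:460,::-1];b=s["frame"][185:260,235:335,::-1]
a=cv2.resize(a,(690,540),interpolation=cv2.INTER_CUBIC);cv2.imwrite("pics/ct.png",a)
cv2.imwrite("pics/cs.png",cv2.resize(b,(700,525),interpolation=cv2.INTER_CUBIC))
E
```

```text
[0.544 0.141 0.08 ] 0.563
[0.301 0.36  0.08 ] 0.469
[0.308 0.179 0.08 ] 0.356
jar [0.552 0.052 0.048]
dropper [0.461 0.087 0.074]
obj [0.446 0.132 0.041]
s1 [0.61  0.248 0.015]
green [0.434 0.234 0.017]
hex [0.517 0.488 0.012]
```

View pics/ct.png

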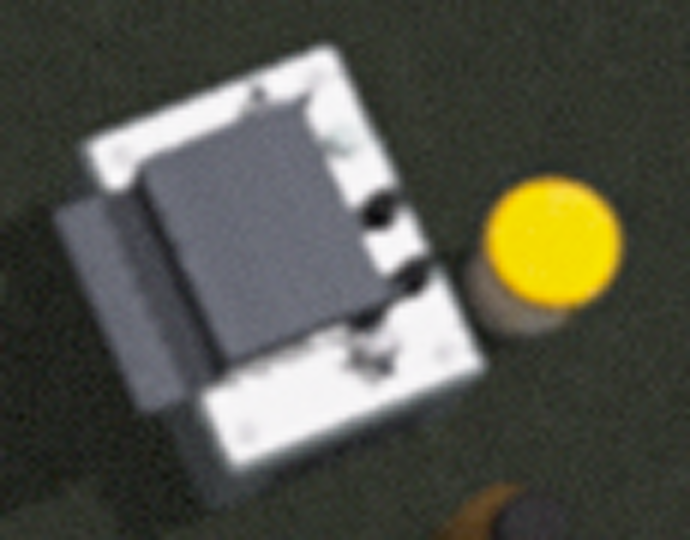

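View pics/cs.png

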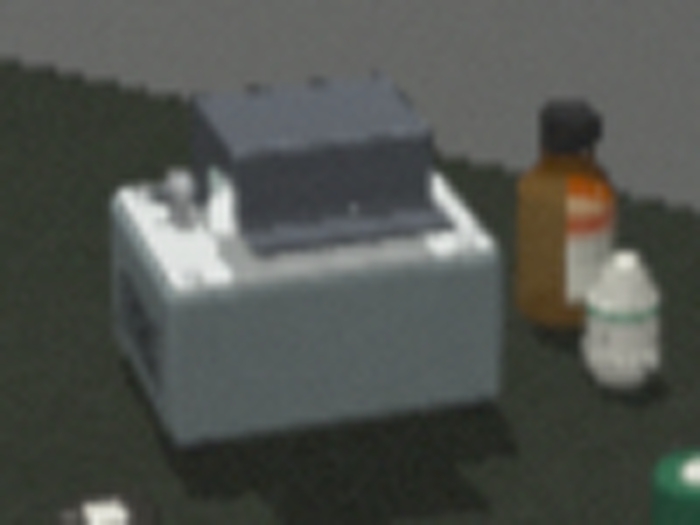

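Crops: the farthest box (0.563 m from the base, against 0.469 and 0.356 m) matches the description, with the dark cap and lip towards the image left (+y), the yellow jar behind it, and the dropper and objective to its right. Its deck corners in the top crop are at (83,147), (235,468), (485,367) and (333,45).

Run:
```python
from h import *
d=pickle.load(open("cap0.pkl","rb"));t,s=d["top"],d["side"]
f=t["frame"];m=((f.min(2)>150)*255).astype(np.uint8)
w=np.zeros_like(m);w[160:250,345:432]=m[160:250,345:432]
ys,xs=np.nonzero(w);r=cv2.minAreaRect(np.c_[xs,ys].astype(np.float32));print("rect",r)
man=[((u+.5)/6-.5+345,(v+.5)/6-.5+160) for u,v in((83,147),(235,468),(485,367),(333,45))]
for nm,C in(("man",man),("rect",cv2.boxPoints(r))):
    C=np.array(C)
    i=np.argsort(C[:,0]);  # front two = left-most? order by world
    W=np.array([onz(t,u,v,.06)[:2] for u,v in C])
    print(nm,C.round(1).tolist(),W.round(4).tolist())
    print([np.linalg.norm(W[k]-W[k-1]).round(4) for k in range(4)],"centre",W.mean(0).round(4))
W=np.array([onz(t,u,v,.06)[:2] for u,v in man]); FL,FR,BR,BL=W
xa=(BL+BR-FL-FR);xa/=np.linalg.norm(xa);ya=FL+BL-FR-BR;ya/=np.linalg.norm(ya)
x2=(xa+np.array([ya[1],-ya[0]]));x2/=np.linalg.norm(x2)
print("xa",xa,ya,x2,np.degrees(np.arctan2(x2[1],x2[0])))
c=W.mean(0);o=c-x2*.0035
R=np.array([[x2[0],-x2[1],0],[x2[1],x2[0],0],[0,0,1]])
b=lambda *p:R@(np.array(p)/1e3)+[o[0],o[1],0]
print("origin",o)
img=cv2.resize(f[160:250,345:460,::-1],None,fx=4,fy=4,interpolation=cv2.INTER_CUBIC)
im2=cv2.resize(s["frame"][185:260,235:335,::-1],None,fx=4,fy=4,interpolation=cv2.INTER_CUBIC)
P=[(-38,55,60),(-38,-55,60),(45,55,60),(45,-55,60),(-57,32,78),(-57,-32,78),(-33,32,100),(-33,-32,100),(-38,55,0),(-38,-55,0)]
for p in P:
    for im,cc,of in((img,t,(345,160)),(im2,s,(235,185))):
        q=(proj(cc,b(*p))-of+.5)*4-.5;cv2.circle(im,tuple(int(round(x)) for x in q),3,(0,0,255),-1)
H=max(img.shape[0],im2.shape[0]);z=np.zeros((H,img.shape[1]+im2.shape[1],3),np.uint8);z[:img.shape[0],:img.shape[1]]=img;z[:im2.shape[0],img.shape[1]:]=im2
cv2.imwrite("pics/ov.png",cv2.resize(z,(800,int(H*800/z.shape[1]))))
np.savez("box.npz",R=R,o=np.r_[o,0])
```

```text
rect ((391.8814392089844, 202.05364990234375), (61.17438507080078, 44.86122131347656), 65.65890502929688)
man [[358.4, 184.1], [383.8, 237.6], [425.4, 220.8], [400.1, 167.1]] [[0.5938, 0.1879], [0.4935, 0.1565], [0.5154, 0.0808], [0.6173, 0.1107]]
[np.float64(0.0807), np.float64(0.1052), np.float64(0.0788), np.float64(0.1062)] centre [0.555 0.134]
rect [[358.79998779296875, 183.39999389648438], [399.70001220703125, 164.89999389648438], [424.8999938964844, 220.6999969482422], [384.1000061035156, 239.1999969482422]] [[0.5949, 0.187], [0.6213, 0.1108], [0.5156, 0.0816], [0.4906, 0.1563]]
[np.float64(0.1087), np.float64(0.0807), np.float64(0.1096), np.float64(0.0788)] centre [0.5556 0.1339]
xa [ 0.28449548 -0.95867738] [0.9568934  0.29043936] [ 0.28746881 -0.95779   ] -73.29352232640527
origin [0.55396507 0.13731342]
```

View pics/ov.png

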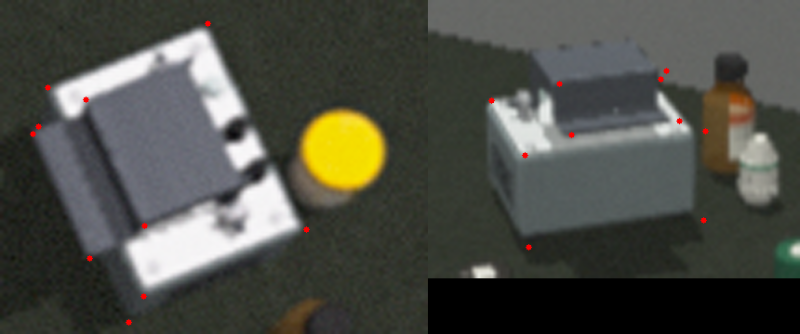

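Run:
```python
from h import *
d=pickle.load(open("cap0.pkl","rb"));t,s=d["top"],d["side"];B=np.load("box.npz");R,o=B["R"],B["o"]
T=lambda u,v:((u+.5)/6-.5+345,(v+.5)/6-.5+160); S=lambda u,v:((u+.5)/7-.5+235,(v+.5)/7-.5+185)
for n,q in(("fbl",(180,443)),("fbr",(497,402))):
    p=onz(s,*S(*q),0);print(n,p.round(4),(R.T@(p-o)*1e3).round(1))
for n,a,b in(("lipL",(52,215),(252,250)),("lipR",(147,412),(455,230)),("roofFL",(145,170),(235,155)),("roofFR",(225,365),(433,132)),("roofBL",(300,100),(193,97)),("roofBR",(388,300),(378,75)),("deckFL",(83,147),(175,290)),("deckFR",(235,468),(497,245))):
    o1,d1=ray(t,*T(*a));o2,d2=ray(s,*S(*b));d1/=np.linalg.norm(d1);d2/=np.linalg.norm(d2)
    k=np.linalg.lstsq(np.c_[d1,-d2],o2-o1,rcond=None)[0];p1=o1+k[0]*d1;p2=o2+k[1]*d2
    print(n,(R.T@((p1+p2)/2-o)*1e3).round(1),"gap",(1e3*np.linalg.norm(p1-p2)).round(1))
for n,a,z in(("lipL",(52,215),79),("lipR",(147,412),79),("roofFL",(145,170),101),("roofFR",(225,365),101)):
    print(n,"top only",(R.T@(onz(t,*T(*a),z/1e3)-o)*1e3).round(1))
```

```text
fbl [0.5991 0.1746 0.    ] [-22.7  54.    0. ]
fbr [0.4968 0.1488 0.    ] [-27.4 -51.4   0. ]
lipL [-56.2  34.8  78.8] gap 5.3
lipR [-54.6 -29.   76.2] gap 3.4
roofFL [-30.5  32.1  98.6] gap 6.4
roofFR [-33.8 -29.2 100.3] gap 4.4
roofBL [17.6 33.3 99.3] gap 5.3
roofBR [ 16.1 -28.4  99.8] gap 7.1
deckFL [-36.1  54.8  59.5] gap 4.0
deckFR [-34.6 -50.4  59.3] gap 4.3
lipL top only [-57.4  32.2  79. ]
lipR top only [-55.9 -31.1  79. ]
roofFL top only [-32.4  28.4 101. ]
roofFR top only [-35.  -31.3 101. ]
```

```bash
cat >> h.py <<'E'
from scipy.spatial.transform import Rotation as Ro
B=np.load("box.npz");BR,bo=B["R"],B["o"]
def w(x,y,z): return BR@(np.array([x,y,z])/1e3)+bo
def ori(tilt,sg):   # tool z along box +x, tilted down; tool y = sg*box y
    z=BR@[np.cos(tilt),0,-np.sin(tilt)];y=sg*BR[:,1];return np.c_[np.cross(y,z),y,z]
def plan(st,wps,g):  # wps: (pos,R,rows) -> rounded rows in tool axes
    p,Rm=np.array(st["eef_pos"]),Ro.from_rotvec(st["orientation"]).as_matrix();rows=[]
    for P,Rt,n in wps:
        for k in range(n,0,-1):
            sh=np.round(Rm.T@(P-p)/k,3);rv=np.round(np.degrees(Ro.from_matrix(Rm.T@Rt).as_rotvec())/k,1)
            rows.append([*map(float,sh),*map(float,rv),g]);p=p+Rm@sh;Rm=Rm@Ro.from_rotvec(np.radians(rv)).as_matrix()
    return rows
E
python3 - <<'E'
from h import *
from rig import env
st=env.read_state()
for sg in(1,-1):
    Rt=ori(.6,sg)
    for q1,ph in((.65,2.),(.8,2.),(.7,1.7)):
        M=(Ro.from_euler("y",-ph)*Ro.from_euler("z",-q1)*Ro.from_matrix(Rt)).as_euler("ZYZ")
        print(sg,q1,M.round(2),"q6",(M[2]-np.pi/2).round(2))
    R0=Ro.from_rotvec(st["orientation"]).as_matrix();print("turn",np.degrees(Ro.from_matrix(R0.T@Rt).as_rotvec()))
E
```

```text
1 0.65 [-0.88  1.6   2.12] q6 0.55
1 0.8 [-0.81  1.7   2.21] q6 0.64
1 0.7 [-0.9   1.83  1.92] q6 0.35
turn [-42.28848157 -44.07074827 -80.07543906]
-1 0.65 [-0.88  1.6  -1.02] q6 -2.59
-1 0.8 [-0.81  1.7  -0.93] q6 -2.5
-1 0.7 [-0.9   1.83 -1.22] q6 -2.79
turn [-44.53286019  42.7319052   84.32249423]
```

Run:
```python
from h import *
from rig import env
st=env.read_state()
for r in plan(st,[(np.array([.41,-.04,.32]),ori(np.pi/2,1),9)],0): print(r)
```

```text
[0.042, -0.042, -0.01, -0.0, -0.0, -9.7, 0]
[0.048, -0.034, -0.01, -0.0, -0.0, -9.7, 0]
[0.053, -0.026, -0.01, -0.0, -0.0, -9.7, 0]
[0.057, -0.017, -0.01, -0.0, -0.0, -9.8, 0]
[0.059, -0.007, -0.01, -0.0, -0.0, -9.7, 0]
[0.059, 0.004, -0.01, -0.0, -0.0, -9.8, 0]
[0.057, 0.013, -0.01, -0.0, -0.0, -9.7, 0]
[0.055, 0.023, -0.009, -0.0, -0.0, -9.8, 0]
[0.049, 0.032, -0.01, -0.0, -0.1, -9.7, 0]
```

Emit:
drive_tool(series=[[0.042,-0.042,-0.01,0,0,-9.7,0],[0.048,-0.034,-0.01,0,0,-9.7,0],[0.053,-0.026,-0.01,0,0,-9.7,0],[0.057,-0.017,-0.01,0,0,-9.8,0],[0.059,-0.007,-0.01,0,0,-9.7,0],[0.059,0.004,-0.01,0,0,-9.8,0],[0.057,0.013,-0.01,0,0,-9.7,0],[0.055,0.023,-0.009,0,0,-9.8,0],[0.049,0.032,-0.01,0,0,-9.7,0],[0,0,0,0,0,0,0]], force=40)

```text
clock: 1.35
eef_pos: [0.4109, -0.0375, 0.3205]
orientation: [1.866, 2.527, 0.001]
contact_force: [-0.3, 0.1, 0.1]
width: -0.0005
grasp_force: 0.0
```

Run:
```python
from h import *
from rig import env
st=env.read_state();print(st["qpos"].round(3),st["eef_pos"].round(3),st["orientation"].round(3),st["width"],st["clock"])
for r in plan(st,[(np.array([.46,.10,.32]),ori(1.25,1),3),(w(-130,0,130),ori(.6,1),6)],0): print(r)
```

```text
[-0.18  -0.074  1.73   0.     1.485 -0.478] [ 0.411 -0.037  0.32 ] [1.866e+00 2.527e+00 1.000e-03] -0.000453445772585077 1.35
[0.039, 0.029, 0.0, 0.0, -6.1, 0.1, 0]
[0.039, 0.029, -0.004, 0.0, -6.1, 0.1, 0]
[0.038, 0.029, -0.008, 0.1, -6.2, 0.2, 0]
[0.032, 0.017, 0.023, -0.0, -6.2, -0.0, 0]
[0.034, 0.017, 0.019, -0.0, -6.2, -0.0, 0]
[0.036, 0.017, 0.015, -0.0, -6.2, -0.0, 0]
[0.038, 0.017, 0.011, -0.0, -6.2, -0.0, 0]
[0.039, 0.016, 0.008, -0.0, -6.2, -0.0, 0]
[0.039, 0.017, 0.003, -0.0, -6.2, -0.0, 0]
```

Emit:
drive_tool(series=[[0.039,0.029,0,0,-6.1,0.1,0],[0.039,0.029,-0.004,0,-6.1,0.1,0],[0.038,0.029,-0.008,0.1,-6.2,0.2,0],[0.032,0.017,0.023,0,-6.2,0,0],[0.034,0.017,0.019,0,-6.2,0,0],[0.036,0.017,0.015,0,-6.2,0,0],[0.038,0.017,0.011,0,-6.2,0,0],[0.039,0.016,0.008,0,-6.2,0,0],[0.039,0.017,0.003,0,-6.2,0,0],[0,0,0,0,0,0,0]])

```text
clock: 2.6
eef_pos: [0.5169, 0.2578, 0.1234]
orientation: [1.354, 1.815, -0.73]
contact_force: [-0.3, -0.5, 0.9]
width: -0.0001
grasp_force: 0.0
```

```bash
cat > go.py <<'E'
from h import *
from rig import env
st=env.read_state();R0=Ro.from_rotvec(st["orientation"]).as_matrix()
print(st["qpos"].round(3),"box pos",(BR.T@(st["eef_pos"]-bo)*1e3).round(1),"rot err",np.degrees(Ro.from_matrix(R0.T@ori(.6,1)).as_rotvec()).round(1),"F",st["contact_force"].round(1),st["clock"])
E
python3 - <<'E'
from go import *
for r in plan(st,[(w(-115,0,50),ori(.6,1),4)],0): print(r)
c=env.capture("side");cv2.imwrite("pics/s1.png",cv2.resize(c["frame"][100:340,180:500,::-1],(800,600)))
pickle.dump(c,open("s1.pkl","wb"))
E
```

```text
[ 0.719  0.746  1.384 -0.846  1.574  0.686] box pos [-126.    -0.8  123.4] rot err [-0.7  0.3  0.2] F [-0.3 -0.5  0.9] 2.6
[0.014, 0.0, 0.013, -0.2, 0.1, 0.1, 0]
[0.014, 0.0, 0.012, -0.2, 0.1, 0.0, 0]
[0.013, 0.001, 0.013, -0.1, 0.0, 0.1, 0]
[0.013, 0.0, 0.012, -0.2, 0.1, 0.0, 0]
```

View pics/s1.png

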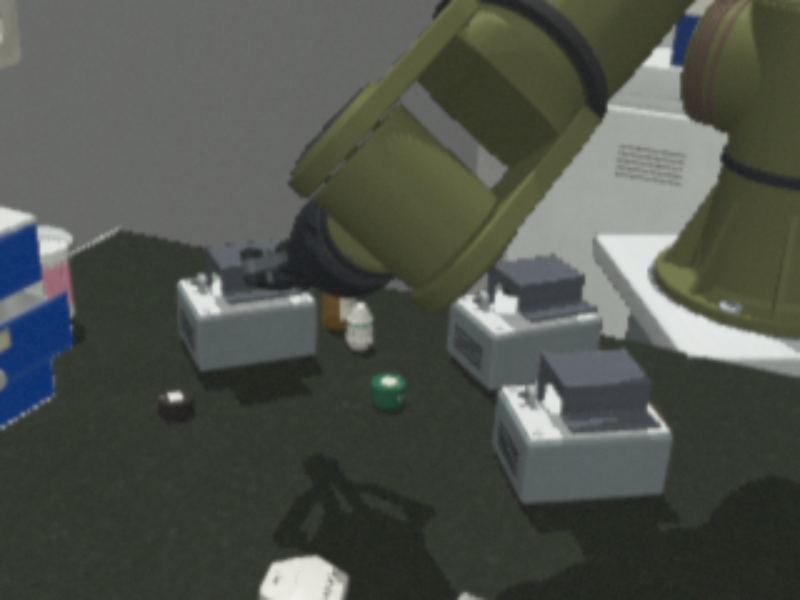

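The side view shows the closed fingers in front of the lip at crop (265,265), with the arm well above the green disc (388,390) and the decoys. I'll go down in front of the lip, then in beneath it.

Emit:
drive_tool(series=[[0.014,0,0.013,-0.2,0.1,0.1,0],[0.014,0,0.012,-0.2,0.1,0,0],[0.013,0.001,0.013,-0.1,0,0.1,0],[0.013,0,0.012,-0.2,0.1,0,0],[0,0,0,0,0,0,0],[0,0,0,0,0,0,0],[0,0,0,0,0,0,0],[0,0,0,0,0,0,0],[0,0,0,0,0,0,0],[0,0,0,0,0,0,0]])

```text
clock: 3.9
eef_pos: [0.5223, 0.2486, 0.0567]
orientation: [1.358, 1.816, -0.7]
contact_force: [1.0, 0.7, 0.5]
width: 0.0
grasp_force: 0.0
```

Run:
```python
from go import *
for r in plan(st,[(w(-75,0,47),ori(.6,1),4)],0): print(r)
t=env.capture("top");pickle.dump(t,open("t2.pkl","wb"))
a=t["frame"][140:260,300:460,::-1]
cv2.imwrite("pics/t2.png",cv2.resize(a,(800,600),interpolation=cv2.INTER_CUBIC))
print("TCP px",proj(t,st["eef_pos"]),"crop",((proj(t,st["eef_pos"])-[300,140]+.5)*5-.5).round())
```

```text
[ 0.704  0.832  1.41  -0.862  1.47   0.775] box pos [-115.7    1.6   56.7] rot err [ 0.3 -0.3 -0.4] F [1.  0.7 0.5] 3.9
[-0.004, -0.0, 0.01, 0.1, -0.1, -0.1, 0]
[-0.004, -0.001, 0.01, 0.1, -0.1, -0.1, 0]
[-0.004, -0.0, 0.01, 0.1, -0.1, -0.1, 0]
[-0.003, -0.001, 0.009, 0.0, -0.0, -0.1, 0]
TCP px [328.60504518 227.39719618] crop [145. 439.]
```

View pics/t2.png

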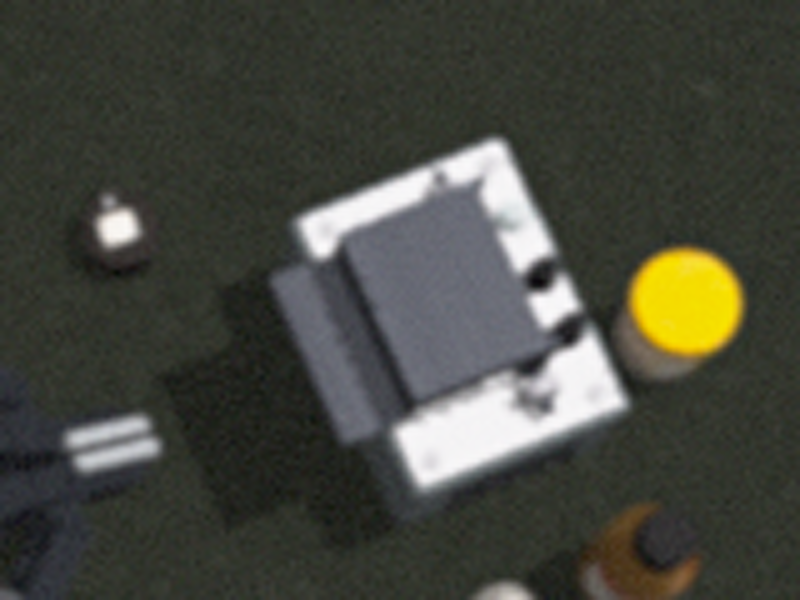

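The top view shows the finger tip at crop (155,435), in front of the lip's outer edge midpoint (312,355). It needs about 2 mm of sideways correction towards +y of the box. Tip and TCP agree.

Emit:
drive_tool(series=[[-0.003,0,0.01,0.1,-0.1,-0.1,0],[-0.003,0,0.01,0.1,-0.1,-0.1,0],[-0.003,0.001,0.01,0.1,-0.1,-0.1,0],[-0.003,0,0.009,0,0,-0.1,0],[0,0,0,0,0,0,0],[0,0,0,0,0,0,0],[0,0,0,0,0,0,0],[0,0,0,0,0,0,0],[0,0,0,0,0,0,0],[0,0,0,0,0,0,0]])

```text
clock: 5.2
eef_pos: [0.5344, 0.2117, 0.0444]
orientation: [1.352, 1.817, -0.712]
contact_force: [0.3, -0.7, 0.2]
width: 0.0001
grasp_force: 0.0
```

Run:
```python
from go import *
for r in plan(st,[(w(-51,3,49),ori(.6,1),5)],0): print(r)
```

```text
[ 0.646  0.831  1.455 -0.9    1.416  0.773] box pos [-76.8   2.7  44.4] rot err [ 0. -0. -0.] F [ 0.3 -0.7  0.2] 5.2
[-0.004, 0.0, 0.004, 0.0, -0.0, -0.0, 0]
[-0.004, 0.0, 0.004, 0.0, -0.0, -0.0, 0]
[-0.003, 0.0, 0.004, 0.0, -0.0, -0.0, 0]
[-0.004, 0.0, 0.003, 0.0, -0.0, -0.0, 0]
[-0.003, 0.0, 0.004, 0.0, -0.0, -0.0, 0]
```

Emit:
drive_tool(series=[[-0.004,0,0.004,0,0,0,0],[-0.004,0,0.004,0,0,0,0],[-0.003,0,0.004,0,0,0,0],[-0.004,0,0.003,0,0,0,0],[-0.003,0,0.004,0,0,0,0],[0,0,0,0,0,0,0],[0,0,0,0,0,0,0],[0,0,0,0,0,0,0],[0,0,0,0,0,0,0],[0,0,0,0,0,0,0]])

```text
clock: 6.45
eef_pos: [0.5419, 0.1869, 0.0485]
orientation: [1.352, 1.817, -0.712]
contact_force: [0.8, 0.3, 0.2]
width: 0.0005
grasp_force: 0.0
```

Run:
```python
from go import *
for r in plan(st,[(w(-46,3,65),ori(.6,1),8)],0): print(r)
t=env.capture("top")
cv2.imwrite("pics/t3.png",cv2.resize(t["frame"][160:250,340:460,::-1],(800,600),interpolation=cv2.INTER_CUBIC))
```

```text
[ 0.607  0.808  1.488 -0.924  1.386  0.763] box pos [-51.    2.7  48.5] rot err [ 0. -0. -0.] F [0.8 0.3 0.2] 6.45
[-0.002, 0.0, -0.001, 0.0, -0.0, -0.0, 0]
[-0.002, 0.0, -0.001, 0.0, -0.0, -0.0, 0]
[-0.002, 0.0, -0.001, 0.0, -0.0, -0.0, 0]
[-0.002, 0.0, -0.0, 0.0, -0.0, -0.0, 0]
[-0.002, 0.0, -0.001, 0.0, -0.0, -0.0, 0]
[-0.002, 0.0, -0.0, 0.0, -0.0, -0.0, 0]
[-0.002, 0.0, -0.001, 0.0, -0.0, -0.0, 0]
[-0.002, 0.0, -0.0, 0.0, -0.0, -0.0, 0]
```

View pics/t3.png

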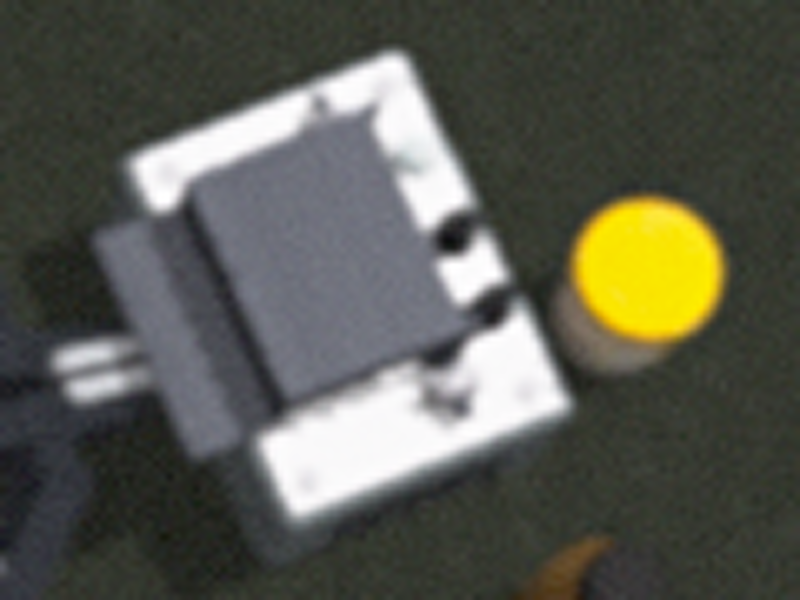

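The finger is under the lip: it disappears beneath the outer edge at crop (145,362), close to the lip's middle (145,345). Now lift.

Run:
```python
from go import *
for r in plan(st,[(w(-31,4,95),ori(.6,1),8)],0): print(r)
```

```text
[ 0.607  0.808  1.488 -0.924  1.386  0.763] box pos [-51.    2.7  48.5] rot err [ 0. -0. -0.] F [0.2 0.2 0.1] 6.5
[-0.006, 0.0, -0.001, 0.0, -0.0, -0.0, 0]
[-0.006, 0.0, -0.001, 0.0, -0.0, -0.0, 0]
[-0.006, 0.0, -0.001, 0.0, -0.0, -0.0, 0]
[-0.006, 0.0, -0.001, 0.0, -0.0, -0.0, 0]
[-0.006, 0.0, -0.001, 0.0, -0.0, -0.0, 0]
[-0.007, 0.0, -0.002, 0.0, -0.0, -0.0, 0]
[-0.006, 0.001, -0.001, 0.0, -0.0, -0.0, 0]
[-0.007, 0.0, -0.002, 0.0, -0.0, -0.0, 0]
```

Emit:
drive_tool(series=[[-0.006,0,-0.001,0,0,0,0],[-0.006,0,-0.001,0,0,0,0],[-0.006,0,-0.001,0,0,0,0],[-0.006,0,-0.001,0,0,0,0],[-0.006,0,-0.001,0,0,0,0],[-0.007,0,-0.002,0,0,0,0],[-0.006,0.001,-0.001,0,0,0,0],[-0.007,0,-0.002,0,0,0,0],[0,0,0,0,0,0,0],[0,0,0,0,0,0,0]])

```text
clock: 7.75
eef_pos: [0.5485, 0.168, 0.0953]
orientation: [1.352, 1.817, -0.712]
contact_force: [1.0, 0.4, -0.5]
width: -0.0
grasp_force: 0.1
```

Run:
```python
from go import *
for r in plan(st,[(w(-31,3,97),ori(.6,1),1),(w(-31+20,3,97-13.6),ori(.6,1),6)],0): print(r)
t=env.capture("top")
cv2.imwrite("pics/t4.png",cv2.resize(t["frame"][160:250,340:460,::-1],(800,600),interpolation=cv2.INTER_CUBIC))
```

```text
[ 0.575  0.72   1.511 -0.933  1.406  0.694] box pos [-31.    3.6  95.3] rot err [ 0. -0. -0.] F [ 1.   0.4 -0.5] 7.75
[-0.001, -0.001, -0.001, 0.0, -0.0, -0.0, 0]
[-0.0, 0.0, 0.004, 0.0, -0.0, -0.0, 0]
[-0.0, 0.0, 0.004, 0.0, -0.0, -0.0, 0]
[-0.0, 0.0, 0.004, 0.0, -0.0, -0.0, 0]
[-0.0, 0.0, 0.004, 0.0, -0.0, -0.0, 0]
[-0.0, 0.0, 0.004, 0.0, -0.0, -0.0, 0]
[-0.0, 0.0, 0.004, 0.0, -0.0, -0.0, 0]
```

View pics/t4.png

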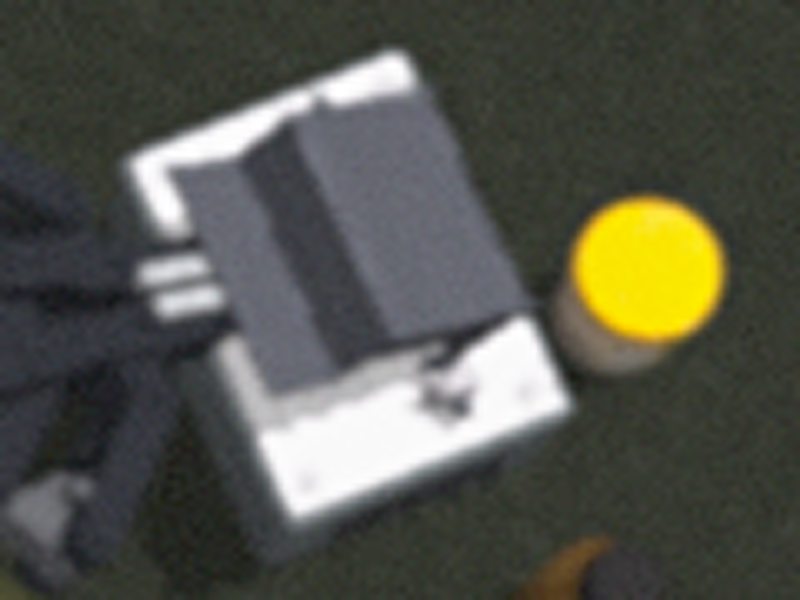

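The guard is up at roughly 0.6 rad and rests on the finger at crop (215,280). Now push straight in along the tool axis.

Emit:
drive_tool(series=[[-0.001,0,0,0,0,0,0],[0,0,0.003,0,0,0,0],[0,0,0.003,0,0,0,0],[0,0,0.003,0,0,0,0],[0,0,0.003,0,0,0,0],[0,0,0.003,0,0,0,0],[0,0,0.003,0,0,0,0],[0,0,0.003,0,0,0,0],[0,0,0.001,0,0,0,0],[0,0,0,0,0,0,0]])

```text
clock: 9.05
eef_pos: [0.5539, 0.15, 0.0837]
orientation: [1.352, 1.817, -0.712]
contact_force: [-0.0, 2.3, 0.8]
width: -0.0001
grasp_force: 0.8
```

Run:
```python
from go import *
print("tool-frame F",(R0.T@st["contact_force"]).round(1))
```

```text
[ 0.545  0.728  1.531 -0.953  1.37   0.703] box pos [-12.2   3.6  83.7] rot err [ 0. -0. -0.] F [-0.   2.3  0.8] 9.05
tool-frame F [ 0.6  0.6 -2.3]
```

Emit:
drive_tool(series=[[0,0,0.001,0,0,0,0],[0,0,0.001,0,0,0,0],[0,0,0.001,0,0,0,0],[0,0,0,0,0,0,0],[0,0,0,0,0,0,0],[0,0,0,0,0,0,0],[0,0,0,0,0,0,0],[0,0,0,0,0,0,0],[0,0,0,0,0,0,0],[0,0,0,0,0,0,0]])

```text
clock: 10.3
eef_pos: [0.5546, 0.1476, 0.0821]
orientation: [1.352, 1.817, -0.712]
contact_force: [0.5, 0.0, -0.1]
width: 0.0002
grasp_force: 0.3
```

Run:
```python
from go import *
print("tool-frame F",(R0.T@st["contact_force"]).round(1))
```

```text
[ 0.541  0.73   1.533 -0.956  1.366  0.705] box pos [-9.7  3.6 82.1] rot err [ 0. -0. -0.] F [ 0.5  0.  -0.1] 10.3
tool-frame F [0.  0.5 0.1]
```

Emit:
drive_tool(series=[[0,0,0.001,0,0,0,0],[0,0,0,0,0,0,0],[0,0,0.001,0,0,0,0],[0,0,0,0,0,0,0],[0,0,0.001,0,0,0,0],[0,0,0,0,0,0,0],[0,0,0,0,0,0,0],[0,0,0,0,0,0,0],[0,0,0,0,0,0,0],[0,0,0,0,0,0,0]])

```text
clock: 11.55
eef_pos: [0.5553, 0.1453, 0.0804]
orientation: [1.352, 1.817, -0.712]
contact_force: [0.3, 1.2, 0.2]
width: -0.0
grasp_force: 0.6
```

Run:
```python
from go import *
for i in range(3):
    env.capture("top");print("tool-frame F",(R0.T@env.read_state()["contact_force"]).round(1))
```

```text
[ 0.537  0.731  1.535 -0.959  1.361  0.706] box pos [-7.2  3.6 80.4] rot err [ 0. -0. -0.] F [0.3 1.2 0.2] 11.55
tool-frame F [ 0.4 -0.4 -1.6]
tool-frame F [ 0.2  0.2 -1.9]
tool-frame F [ 0.3  0.1 -1.5]
```

Emit:
drive_tool(series=[[0,0,0.001,0,0,0,0],[0,0,0,0,0,0,0],[0,0,0.001,0,0,0,0],[0,0,0,0,0,0,0],[0,0,0,0,0,0,0],[0,0,0,0,0,0,0],[0,0,0,0,0,0,0],[0,0,0,0,0,0,0],[0,0,0,0,0,0,0],[0,0,0,0,0,0,0]])

```text
clock: 12.95
eef_pos: [0.5558, 0.1445, 0.08]
orientation: [1.352, 1.817, -0.711]
contact_force: [-5.8, 8.9, 6.6]
width: 0.0001
grasp_force: 4.7
```

Run:
```python
from go import *
for i in range(4):
    c=env.capture("side");print("tool-frame F",(R0.T@env.read_state()["contact_force"]).round(1))
cv2.imwrite("pics/s5.png",cv2.resize(c["frame"][180:270,220:340,::-1],(800,600),interpolation=cv2.INTER_CUBIC))
```

```text
[ 0.536  0.731  1.536 -0.96   1.358  0.707] box pos [-6.4  3.9 80. ] rot err [ 0.1 -0.  -0.1] F [-5.8  8.9  6.6] 12.95
tool-frame F [  0.8  -2.6 -12.5]
tool-frame F [ -0.5  -2.1 -12.7]
tool-frame F [  0.8  -2.7 -11.8]
tool-frame F [  0.7  -3.1 -12.6]
```

View pics/s5.png

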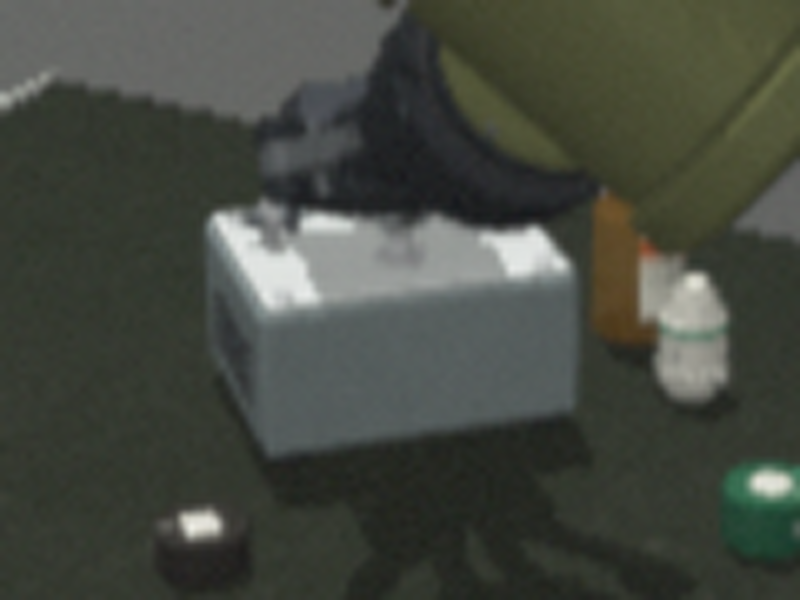

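The stop is reached: force rose from about 2 N to about 12.6 N over the last 2 mm. The side view shows the guard still propped on the finger at crop (320,120), and the dropper, objective and disc standing. I'll draw the finger straight out.

Emit:
drive_tool(series=[[0,0,-0.004,0,0,0,0],[0,0,-0.006,0,0,0,0],[0,0,-0.008,0,0,0,0],[0,0,-0.01,0,0,0,0],[0,0,-0.012,0,0,0,0],[0,0,-0.015,0,0,0,0],[0,0,-0.015,0,0,0,0],[0,0,-0.015,0,0,0,0],[0,0,-0.015,0,0,0,0],[0,0,-0.01,0,0,0,0]])

```text
clock: 14.4
eef_pos: [0.5295, 0.2315, 0.1421]
orientation: [1.352, 1.817, -0.712]
contact_force: [-0.4, 0.6, -0.4]
width: 0.0001
grasp_force: 0.0
```

Run:
```python
from go import *
t=env.capture("top");s=env.capture("side")
a=cv2.resize(t["frame"][160:280,320:460,::-1],(400,343),interpolation=cv2.INTER_CUBIC);b=cv2.resize(s["frame"][180:283,220:340,::-1],(400,343),interpolation=cv2.INTER_CUBIC)
cv2.imwrite("pics/e.png",np.hstack([a,b]))
```

```text
[ 0.676  0.695  1.419 -0.872  1.543  0.655] box pos [-97.2   3.7 142.1] rot err [ 0. -0. -0.] F [-0.4  0.6 -0.4] 14.4
```

View pics/e.png

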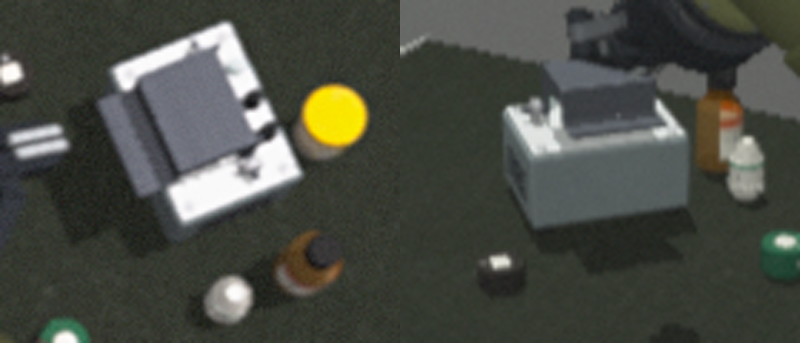

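Top (left half) and side (right half) both show the guard shut on the box, with its lip back at top crop (130,150). The finger is clear at (65,140) and the bystanders in view have not moved. I'm handing in.

```bash
python3 -c "
from rig import env
print(env.hand_in())"
```

```text
the job is handed in; nothing more can be done
None
```

I handed the job in at about 14.5 s: the guard was lifted to roughly 0.6 rad on the finger, the toggle pushed until it met a firm stop (about 12.6 N), and the last pictures show the guard shut, the finger clear and the bystanders in view unmoved; the toggle can't be seen under the shut guard, and the hand-in gave no verdict.

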